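# Clear the test stack and pack the generator

## Robot

A 6-joint arm with a two-finger parallel gripper is mounted at the origin on the work surface. World frame = base frame: x ahead of the robot, y to its left, z up, the work surface at z = 0. Lengths are in mm, angles in rad, forces in N, time in s.
With the tool pointing down it reaches from about 350 to 775 mm from the base axis. Payload 7.3 kg.
Tool frame: the origin (TCP) lies on the front face of the gripper's body, between the roots of the fingers; the fingertips stand 66 mm ahead of it and the grasp point (between the pads) lies 47 mm ahead of it (bot.tip_extent is the distance from the TCP to the fingertips, in mm); z points along the fingers, y is the line along which they close (so a half turn about z gives the same grasp; the last joint's range is limited). The gripper opens to 92 mm and grips with 3 to 60 N. Pads are 19 mm wide; open, the fingers measure 130 mm over their backs; the gripper's body (75 mm by 190 mm) begins 47 mm behind the grasp point.
Start: joints at [-1.428, 0.342, 1.524, -0, 1.275, -0.146], TCP at [149.542, -503.265, 292.241] pointing down, gripper open.
Joint ranges: [-2.53, 2.53], [-0.77, 2.02], [0.04, 2.7], [-1, 4.14], [0.28, 2.66], [-3.11, 3.11]. Speed limits (rad/s): [2.57, 2.57, 3.14, 3.14, 3.14, 3.14].

## Interface

Orientations are given as [roll, pitch, yaw] about the fixed x, y, z axes, in that order (R = Rz(yaw) Ry(pitch) Rx(roll)).
In Python, from plant import readout, viewer, order, bot gives the robot as it stands.
- The arm moves only by the shell command python3 -m creep 'ROWS'. ROWS is text: rows parted by semicolons, each of 7 numbers parted by spaces: the shift along the world's x, y, z in m, then the turn, a rotation vector about the world's x, y, z in rad, then the opening in per cent of the stroke, from 0 (shut) to 100 (fully open). A call has 1 to 8 rows; each row shifts and turns the commanded pose from where the row before left it; what a row does not reach is not made up. A row lasts 1/12 s, in which the tool goes at most 41.7 mm and 7.16 degrees, less where a joint would pass 70% of its speed; a pose out of reach is approached as far as the arm can. A call is refused whole if a number of a shift passes 0.0417 or a number of a turn 0.125, either way. A call with a gripper value outside its range is refused whole. The fingers move at their own pace and stop on an object; the grip force is fixed at half the most. Time passes only in rows, so rows that do not move let the fingers close. It gives the time, the measured TCP pose, the force, the opening and the grip force at its end, in the units of the state.
- readout.get_obs(): the state, without advancing time (a new reading comes with each control period).
- viewer.capture(name): name is "scene" or "top" or "wrist"; returns the picture (480x640x3 uint8, red, green, blue); there is no depth.
- viewer.camera_info(name): a dict with "fx", "fy", "cx", "cy" (pixels), "origin" and "rotation" of the camera in the world. Camera axes: x right, y up, looking along -z (the intrinsics and any distortion apply to the point x, -y, -z); pixel columns grow to the right and rows downward; lengths in mm; the calibration is good to about 2 mm. A picture is of the moment at which its call begins: read the wrist's pose just before it. camera_info takes no time and is no camera call; for the wrist camera it gives the pose at the moment of the call.
- order.close_job(): hands the job in; it is judged then, once.
The state is a dict: "time": time; "joint_positions": joint angles; "dq": joint speeds; "tau": joint torques, N m; "tool_pos": TCP position; "tcp_rot": TCP orientation; "contact_force": force on the tool from outside, world axes, zero at the start; "moment": the same for the moment, N m; "grip_width": finger opening in mm; "finger_force": force on a finger pad.
Only numpy, scipy, OpenCV 4.12 (cv2) and the standard library are available. Lean on these libraries where they do the work, as an engineer would, in place of code of your own. Each camera call takes 0.05 s, during which the arm holds its last target. There are 200 camera calls.

## Task

Take the stack on the counter apart from the top down, one piece at a time: stand the black probe head upright in the round cup of the aluminium test rig, then lay the brass collar flat and wholly on the round blue pad, then lay the titanium generator flat in the open orange case. Last, put the orange lid on the case so that it is fully closed, and let go of everything. Set things down rather than dropping them, and leave the torque handle, the caliper and the sample tube where they are.

Things in the scene. Friction and masses are not known exactly. Their poses are not given: they have to be found in the camera images.
- probe: black cylindrical probe head, 24 mm diameter, 46 mm tall, about 50 g, standing on top of the stack; origin at the centre of its flat foot, z up along its axis
- collar: brass collar: a ring of 36 mm outside and 14 mm inside diameter, 22 mm tall, about 80 g; lies flat in the middle of the stack, under the probe head and on the generator; origin at the centre of its underside, z along its axis
- generator: titanium generator: flat rounded block 60 (x) x 42 (y) x 20 mm (z), about 100 g, grey metal with an pale blue header at its +x end; lies flat on the counter as the foot of the stack, and the collar stands near its middle; origin at the centre of its underside
- lid: loose orange lid, right way up: plate 116 (x) x 108 (y) x 5 mm; under it a grey lip 84 x 76 x 6 mm that drops inside the case with 8 mm to spare all round; on top, centred, a black bar handle 60 (x) x 20 (y) mm, from 11 to 39 mm above the origin; 120 g; origin: centre of the lip's underside. Closed: plate on the rim, origin 34 mm above the case's, its x along the case's x (either way round)
- rig: fixed dull aluminium test rig: block 104 (x) x 100 (y) x 26 mm high, and on its centre a chrome-brass bayonet cup, outside diameter 56 mm, bore 46 mm, floor 30 mm and rim 42 mm above the origin. The probe head just stands in it, no turning. Origin at the centre of the block's underside, on the cup's axis
- pad: fixed round blue pad, 76 mm diameter, 6 mm thick; origin at the centre of its underside
- case: fixed open orange case, outside 110 (x) x 102 (y) x 40 mm high, walls and floor 5 mm thick (inside 100 x 92 mm); origin at the centre of its underside; the generator fits with its long side along x and fingers on its long sides
- torque_handle: bystander: red torque handle lying along its x, about 145 mm long, 24 mm thick; origin on its underside near the middle; not to be moved
- caliper: bystander: steel caliper lying flat along its x, 170 mm long, up to 45 mm wide and 10 mm high; origin at the middle of its beam's underside; not to be moved
- tube: bystander: glass sample tube with green stopper lying along x in a white cradle, 95 mm long, 30 mm wide, 30 mm high; origin at the centre of the cradle's underside; not to be moved
Mind the look-alikes: they are no part of the job. Of the things like the rig, leave any that is pink; of the rest the smaller one is meant.

How it is judged (in metres and radians):
On the way, in this order (a step that is already met when the one before it is completed fails the run):
1. the probe head stands in the rig's cup, released (horizontal distance between probe and rig below 0.013 m and z of probe in the frame of rig between 0.027 and 0.034 m and angle between probe's own z axis and vertical below 0.1 rad and contact force between probe and the fingers below 0.1 N), for 0.2 s.
2. the collar lies flat on the blue pad, released (horizontal distance between collar and pad below 0.02 m and z of collar in the frame of pad between 0.003 and 0.009 m and angle between collar's own z axis and vertical below 0.1 rad and contact force between collar and the fingers below 0.1 N), for 0.2 s.
3. the generator lies flat on the floor of the case, released (x of generator in the frame of case between -0.04 and 0.04 m and y of generator in the frame of case between -0.04 and 0.04 m and z of generator in the frame of case between 0.002 and 0.009 m and angle between generator's own z axis and vertical below 0.1 rad and contact force between generator and the fingers below 0.1 N), for 0.2 s.
4. the lid is closed on the case, released (horizontal distance between lid and case below 0.014 m and angle between lid's own z axis and vertical below 0.05 rad and angle between the x axis of lid and the x axis of case, either way round below 0.3 rad and z of lid in the frame of case between 0.031 and 0.037 m and contact force between lid and the fingers below 0.1 N), for 0.2 s.
At the end, for the whole second after the job is handed in: Probe head upright on the cup's floor (within 13 mm of its axis); collar flat on the pad (within 20 mm of its centre); generator flat on the case's floor; lid level on the case's rim (within 14 mm and 0.3 rad of square, origin 31 to 37 mm above the case's); all at rest (horizontal distance between probe and rig below 0.013 m and z of probe in the frame of rig between 0.027 and 0.034 m and angle between each of probe, collar, generator's own z axis and vertical below 0.1 rad and horizontal distance between collar and pad below 0.02 m and z of collar in the frame of pad between 0.003 and 0.009 m and x of generator in the frame of case between -0.04 and 0.04 m and y of generator in the frame of case between -0.04 and 0.04 m and z of generator in the frame of case between 0.002 and 0.009 m and horizontal distance between lid and case below 0.014 m and angle between lid's own z axis and vertical below 0.05 rad and angle between the x axis of lid and the x axis of case, either way round below 0.3 rad and z of lid in the frame of case between 0.031 and 0.037 m and linear speed of each of probe, collar, generator, lid below 0.02 m/s); the robot touches nothing.
It fails at once if the red torque handle is moved by more than 20 mm (distance of torque_handle from where it was at the start of the episode above 0.02 m).
It fails at once if the steel caliper is moved by more than 20 mm (distance of caliper from where it was at the start of the episode above 0.02 m).
It fails at once if the glass tube in its cradle is moved by more than 20 mm (distance of tube from where it was at the start of the episode above 0.02 m).
It fails at once if a piece or the lid is dropped (falls free faster than 0.9 m/s, from over 40 mm) ((linear speed of probe above 0.9 m/s and contact force between probe and the fingers below 0.1 N) or (linear speed of collar above 0.9 m/s and contact force between collar and the fingers below 0.1 N) or (linear speed of generator above 0.9 m/s and contact force between generator and the fingers below 0.1 N) or (linear speed of lid above 0.9 m/s and contact force between lid and the fingers below 0.1 N)).
It also fails if it takes over 125 s, if anything falls off the work surface, if the arm or the gripper's body presses on something with over 40 N, if the wrist force passes 120 N, or if a joint passes its speed limit or range.

## Working session

There is one attempt and no reset: what is moved stays moved. The work goes in short steps, Python scripts to look and compute and a shell command to move; the robot and the scene stay as the last step left them, time stands still between calls to the robot, and variables do not carry over. Pictures are saved under pics/ and viewed, at most 16 in all, crops included, and the job is handed in when it is done.

```bash
ls; mkdir -p pics; cat > h.py <<'E'
import numpy as np, cv2
from plant import readout, viewer, order, bot
def save(n,f):
    im=viewer.capture(n); cv2.imwrite('pics/'+f,im[:,:,::-1]); return im
def ray(ci,u,v):
    d=np.array([(u-ci['cx'])/ci['fx'],-(v-ci['cy'])/ci['fy'],-1.])
    return np.array(ci['origin'],float),np.array(ci['rotation'],float).reshape(3,3)@d
def px2w(ci,u,v,z):
    o,d=ray(ci,u,v); return o+d*(z-o[2])/d[2]
E
python3 - <<'E'
from h import *
for n in('top','scene'):
    print(viewer.camera_info(n)); save(n,n+'0.png')
print(readout.get_obs())
E
```

```text
pics
{'fx': 551.4899202892744, 'fy': 551.4899202892744, 'cx': 319.763670515745, 'cy': 233.80301049189347, 'origin': array([ 335.41692401,   93.0530691 , 1336.2981372 ]), 'rotation': array([ 0.20335166, -0.00408465, -1.61674064])}
{'fx': 525.5318596097765, 'fy': 525.5318596097765, 'cx': 313.1770054842004, 'cy': 239.71383753487038, 'origin': array([1264.35069451, -665.51715012,  727.54199768]), 'rotation': array([ 9.81595305e-01, -2.84465128e-04,  7.03603526e-01])}
{'time': 0.1, 'joint_positions': array([-1.42797737e+00,  3.42601044e-01,  1.52495245e+00, -1.85741195e-05,
        1.27538869e+00, -1.45988401e-01]), 'dq': array([-0.00043185, -0.00088666, -0.00166917, -0.00069428,  0.00109451,
        0.00065422]), 'tau': array([ 1.38101546e-03, -4.32003772e+01, -2.44694424e+01,  7.18562817e-02,
        5.26520703e-02, -4.59510420e-05]), 'tool_pos': array([ 149.50624435, -502.96204297,  291.6305834 ]), 'tcp_rot': array([-3.14025489e+00, -1.78743966e-04,  2.88812655e-01]), 'contact_force': array([ 0.73717471, -0.15452562, -0.21202288]), 'moment': array([0.01825634, 0.03593695, 0.01461466]), 'finger_force': 0.0, 'grip_width': 91.85999564251622}
```

```bash
sed -i 's/^import numpy.*/&\nfrom scipy.spatial.transform import Rotation as Ro/; s/np.array(ci\[.rotation.\],float).reshape(3,3)@d/Ro.from_euler("xyz",ci["rotation"]).apply(d)/' h.py; cat h.py
```

```text
import numpy as np, cv2
from scipy.spatial.transform import Rotation as Ro
from plant import readout, viewer, order, bot
def save(n,f):
    im=viewer.capture(n); cv2.imwrite('pics/'+f,im[:,:,::-1]); return im
def ray(ci,u,v):
    d=np.array([(u-ci['cx'])/ci['fx'],-(v-ci['cy'])/ci['fy'],-1.])
    return np.array(ci['origin'],float),Ro.from_euler("xyz",ci["rotation"]).apply(d)
def px2w(ci,u,v,z):
    o,d=ray(ci,u,v); return o+d*(z-o[2])/d[2]
```

View pics/top0.png

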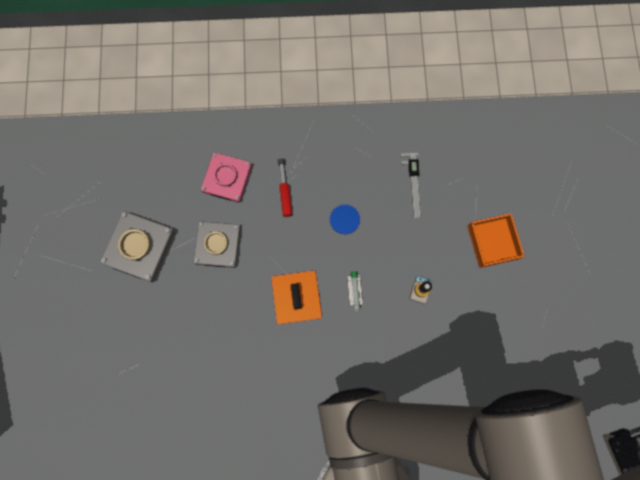

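View pics/scene0.png

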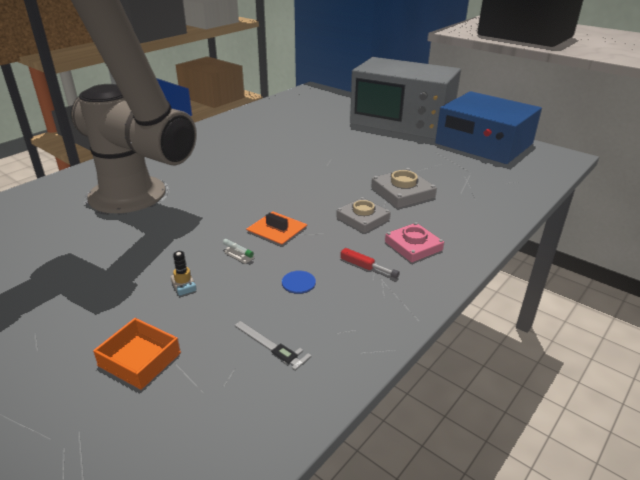

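Candidates for the rig in the top view: pink (227,176) – excluded; large grey (137,245) – the bigger look-alike; small grey (217,243) – the one meant. The probe stack is at (424,287), pad (345,219), case (496,240), lid (297,297); each is the only one of its kind. I'll measure these and check with a close crop.

```bash
python3 - <<'E'
from h import *
im=cv2.imread('pics/top0.png'); ci=viewer.camera_info('top')
hsv=cv2.cvtColor(im,cv2.COLOR_BGR2HSV)
def blobs(name,lo,hi,box,z):
    m=cv2.inRange(hsv,lo,hi); k=np.zeros_like(m); x0,y0,x1,y1=box; k[y0:y1,x0:x1]=m[y0:y1,x0:x1]
    c=max(cv2.findContours(k,0,2)[0],key=cv2.contourArea)
    b=cv2.boxPoints(cv2.minAreaRect(c)); w=np.array([px2w(ci,*p,z)[:2] for p in b])
    e=np.diff(np.vstack([w,w[:1]]),axis=0)
    print(name,b.mean(0).round(1),w.mean(0).round(1),[(round(float(np.hypot(*v)),1),round(float(np.arctan2(v[1],v[0])),3)) for v in e[:2]])
blobs('pad',(105,150,80),(125,255,255),(320,195,370,245),6)
blobs('case',(3,150,80),(20,255,255),(460,205,535,275),40)
blobs('lid',(3,150,80),(20,255,255),(260,260,330,330),11)
blobs('rig',(0,0,115),(180,60,255),(185,212,250,275),26)
blobs('cup',(12,50,120),(35,255,255),(195,225,240,262),42)
blobs('bigrig',(0,0,115),(180,60,255),(95,205,180,285),26)
a=cv2.resize(im[255:325,390:460],(400,400),interpolation=2)
b=cv2.resize(im[200:290,90:255],(733,400),interpolation=2)[:,333:]
cv2.imwrite('pics/c1.png',np.hstack([a,b]))
print('stack probe top',px2w(ci,425,286,88),'gen',px2w(ci,421,290,20))
E
```

```text
pad [344.5 219. ] [644.   12.1] [(71.7, -0.502), (71.3, -2.094)]
case [495.5 239.9] [ 568.8 -344.8] [(115.8, -1.369), (112.5, -3.017)]
lid [296.  296.9] [456.9 139. ] [(108.5, -1.477), (114.6, -3.049)]
rig [210.7 242.9] [594.9 339.6] [(102.1, -0.078), (125.3, -1.701)]
cup [215.  242.5] [592.  326.3] [(52.7, -1.616), (55.9, 3.13)]
bigrig [134.7 245.3] [597.7 522.5] [(135.3, -0.328), (138.0, -1.976)]
stack probe top [ 460.76874076 -156.81515702   88.        ] gen [ 458.48999965 -160.06601225   20.        ]
```

View pics/c1.png

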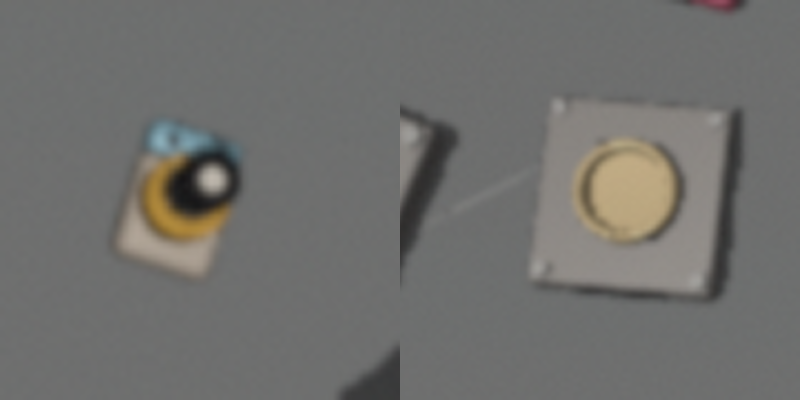

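The left crop shows the generator with its blue header up and to the right (yaw about -0.34), the brass collar mid-block and the black probe on top. On the right is the small grey rig, with its cup centre at about pixel (216,243). Next I go above the stack.

```bash
python3 -m creep '.026 .029 0 0 0 -.05 100;.026 .029 0 0 0 -.05 100;.026 .029 0 0 0 -.05 100;.026 .029 0 0 0 -.05 100;.026 .029 0 0 0 -.05 100;.026 .029 0 0 0 -.05 100;.026 .029 0 0 0 -.05 100;.026 .029 0 0 0 -.05 100'; python3 -m creep '.026 .029 0 0 0 -.05 100;.026 .029 0 0 0 -.05 100;.026 .029 0 0 0 -.06 100;.026 .029 0 0 0 -.07 100;0 0 0 0 0 0 100;0 0 0 0 0 0 100'
python3 - <<'E'
from h import *
o=readout.get_obs();print(o['tool_pos'],o['tcp_rot'],o['joint_positions'])
print(viewer.camera_info('wrist')); save('wrist','w1.png')
E
```

```text
time: 0.77
tool_pos: [358.3, -269.5, 292.1]
tcp_rot: [-3.141, 0.0, -0.114]
contact_force: [0.9, -0.3, 0.0]
grip_width: 91.7
finger_force: 0.0
time: 1.27
tool_pos: [462.3, -153.5, 291.7]
tcp_rot: [3.142, 0.001, -0.337]
contact_force: [0.1, -1.7, 0.3]
grip_width: 92.1
finger_force: 0.0
[ 462.27645345 -153.50989903  291.71191695] [ 3.14155686e+00  1.11232676e-03 -3.36693010e-01] [-4.78013180e-01  2.73666579e-01  1.62414404e+00 -2.02788384e-04
  1.24487823e+00  1.42954117e+00]
{'fx': 410.9189747479928, 'fy': 410.9189747479928, 'cx': 327.0729177023695, 'cy': 243.40836388759496, 'origin': array([ 529.41364165, -175.93334645,  383.51179713]), 'rotation': array([-2.68807735e-01,  2.70677424e-04, -1.90720032e+00])}
```

View pics/w1.png

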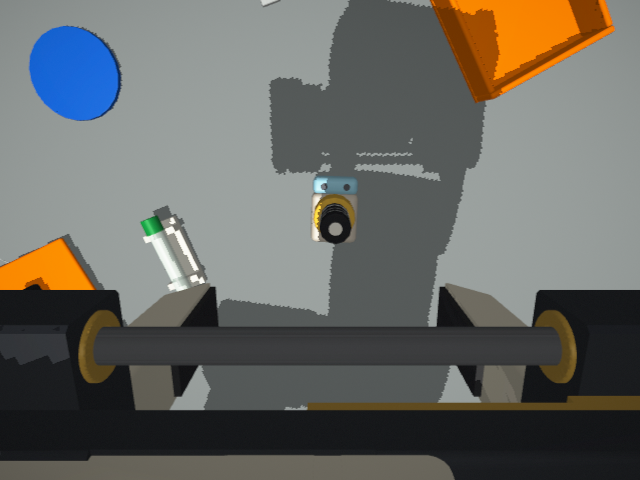

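The wrist view shows the stack upright in the image: header at (335,186), probe top at (335,229), collar at (335,213). The generator yaw already matches the tool. Pad centre is at (75,73).

```bash
python3 - <<'E'
from h import *
ci=viewer.camera_info('wrist'); im=cv2.imread('pics/w1.png')
hsv=cv2.cvtColor(im,cv2.COLOR_BGR2HSV)
for n,p,z in [('probetop',(335,229),88),('genLtop',(313,178),20),('genRtop',(357,178),20),('genL',(313,240),20),('genR',(357,240),20),('pad',(75,73),6)]: print(n,px2w(ci,*p,z).round(1))
m=cv2.inRange(hsv[150:260,290:380],(18,100,60),(32,255,255)); ys,xs=np.nonzero(m); print('collar x',xs.min()+290,xs.max()+290,'y',ys.min()+150)
m=cv2.inRange(hsv[190:260,290:380],(0,0,0),(180,255,50)); ys,xs=np.nonzero(m); print('black x',xs.min()+290,xs.max()+290,ys.min()+190,ys.max()+190)
for x in (xs.min()+290,xs.max()+290):print(px2w(ci,x,232,88).round(1))
E
```

```text
probetop [ 460.3 -159.3   88. ]
genLtop [ 494.5 -152.    20. ]
genRtop [ 481.7 -188.5   20. ]
genL [ 441.4 -132.9   20. ]
genR [ 428.1 -170.9   20. ]
pad [644.6  10.6   6. ]
collar x 313 354 y 194
black x 320 350 203 243
[ 461.8 -148.1   88. ]
[ 454.4 -169.1   88. ]
```

```bash
python3 -m creep '-.001 -.002 -.03 0 0 0 100;-.001 -.002 -.03 0 0 0 100;0 0 -.03 0 0 0 100;0 0 -.03 0 0 0 100;0 0 -.015 0 0 0 100;0 0 0 0 0 0 100;0 0 0 0 0 0 100'
python3 - <<'E'
from h import *
o=readout.get_obs();print(o['tool_pos'],o['tcp_rot'])
print(viewer.camera_info('wrist')); save('wrist','w2.png')
E
```

```text
time: 1.9
tool_pos: [458.7, -160.3, 157.1]
tcp_rot: [3.142, 0.002, -0.343]
contact_force: [-0.3, -0.7, -0.2]
grip_width: 91.6
finger_force: 0.0
[ 458.74025227 -160.28804954  157.0522642 ] [ 3.14156183e+00  1.71522108e-03 -3.42777153e-01]
{'fx': 410.9189747479928, 'fy': 410.9189747479928, 'cx': 327.0729177023695, 'cy': 243.40836388759496, 'origin': array([ 525.78325859, -183.12556922,  248.78239424]), 'rotation': array([-2.69462218e-01,  2.86137581e-04, -1.91327018e+00])}
```

View pics/w2.png

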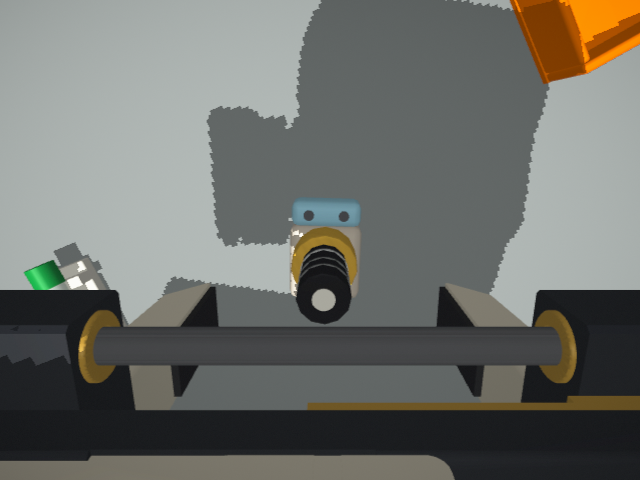

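The probe top is now at (323,298), midway between the fingers at 213 and 440, so it is laterally centred. I compute the remaining offset, descend and grip.

```bash
python3 - <<'E'
from h import *
ci={'fx': 410.919,'fy': 410.919,'cx': 327.073,'cy': 243.408,'origin':[525.783,-183.126,248.782],'rotation':[-.269462,.000286,-1.91327]}
for p,z in [((323.5,297),88),((293,198),20),((361,198),20),((296,262),42),((352,262),42)]: print(px2w(ci,*p,z).round(1))
E
python3 -m creep '0 0 -.016 0 0 0 100;0 0 -.015 0 0 0 100;0 0 0 0 0 0 100;0 0 0 0 0 0 100'
```

```text
[ 462.4 -158.9   88. ]
[ 497.6 -152.7   20. ]
[ 484.8 -188.6   20. ]
[ 467.9 -145.    42. ]
[ 458.  -172.9   42. ]
time: 2.28
tool_pos: [459.8, -159.8, 127.3]
tcp_rot: [3.141, -0.001, -0.342]
contact_force: [-0.5, 0.6, 0.3]
grip_width: 92.0
finger_force: 0.0
```

```bash
python3 -m creep '0 0 0 0 0 0 30;0 0 0 0 0 0 30;0 0 0 0 0 0 30;0 0 0 0 0 0 30;0 0 0 0 0 0 20;0 0 0 0 0 0 10;0 0 0 0 0 0 10;0 0 0 0 0 0 10'
```

```text
time: 2.95
tool_pos: [459.5, -159.2, 126.2]
tcp_rot: [3.142, 0.0, -0.341]
contact_force: [-0.6, -0.7, 0.7]
grip_width: 43.4
finger_force: 0.0
```

```bash
python3 -m creep '0 0 0 0 0 0 10;0 0 0 0 0 0 10;0 0 0 0 0 0 10;0 0 0 0 0 0 10;0 0 0 0 0 0 10;0 0 0 0 0 0 10'
```

```text
time: 3.45
tool_pos: [459.5, -159.3, 126.2]
tcp_rot: [3.142, 0.0, -0.341]
contact_force: [0.1, 0.6, -1.2]
grip_width: 23.5
finger_force: 30.0
```

```bash
python3 -m creep '0 0 .01 0 0 0 10;0 0 .03 0 0 0 10;0 0 .03 0 0 0 10;0 0 .03 0 0 0 10;.008 .03 .03 0 0 0 10;.008 .03 0 0 0 0 10;.008 .03 0 0 0 0 10;.008 .03 0 0 0 0 10' ; python3 -m creep '.008 .03 0 0 0 0 10;.008 .03 0 0 0 0 10;.008 .03 0 0 0 0 10;.008 .03 0 0 0 0 10;.008 .03 0 0 0 0 10;.008 .03 0 0 0 0 10;.008 .03 0 0 0 0 10;.008 .03 0 0 0 0 10' ;python3 -m creep '.008 .03 0 0 0 0 10;.008 .03 0 0 0 0 10;.008 .03 0 0 0 0 10;.008 .03 0 0 0 0 10;.004 .002 0 0 0 0 10;0 0 0 0 0 0 10;0 0 0 0 0 0 10;0 0 0 0 0 0 10'
python3 - <<'E'
from h import *
o=readout.get_obs();print(o['tool_pos'],o['tcp_rot'],o['finger_force'])
print(viewer.camera_info('wrist')); save('wrist','w3.png')
E
```

```text
time: 4.12
tool_pos: [491.4, -39.2, 255.9]
tcp_rot: [-3.141, -0.001, -0.342]
contact_force: [1.2, -0.1, 0.5]
grip_width: 23.3
finger_force: 30.0
time: 4.78
tool_pos: [555.3, 201.3, 255.0]
tcp_rot: [3.141, 0.0, -0.341]
contact_force: [1.5, 0.5, -0.9]
grip_width: 23.5
finger_force: 30.0
time: 5.45
tool_pos: [591.1, 320.5, 255.0]
tcp_rot: [3.141, 0.001, -0.342]
contact_force: [-0.2, -0.2, -1.4]
grip_width: 23.1
finger_force: 30.0
[591.11439406 320.45516835 255.03736959] [ 3.14059957e+00  5.04153345e-04 -3.42292212e-01] 29.998046457767487
{'fx': 410.9189747479928, 'fy': 410.9189747479928, 'cx': 327.0729177023695, 'cy': 243.40836388759496, 'origin': array([658.10483179, 297.78780067, 346.86791143]), 'rotation': array([-2.68210775e-01, -7.06050099e-04, -1.91273200e+00])}
```

View pics/w3.png

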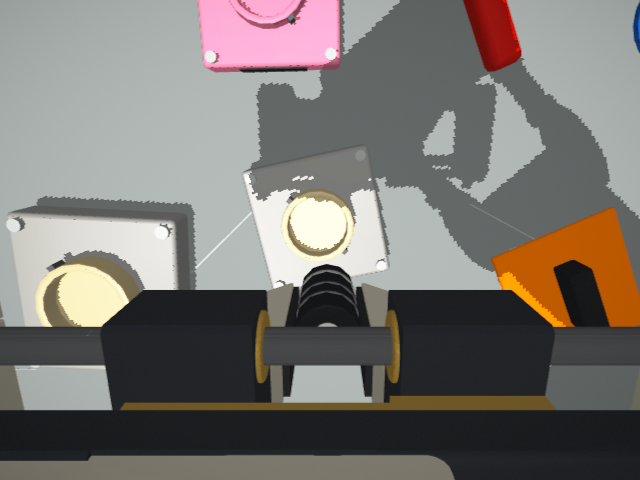

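The small grey rig is ahead, with its cup rim spanning columns 281–354 and rows 190–261, centre about (318,226). The large grey rig and the pink one are clearly separate.

```bash
python3 - <<'E'
from h import *
ci=viewer.camera_info('wrist')
im=cv2.imread('pics/w3.png');hsv=cv2.cvtColor(im,cv2.COLOR_BGR2HSV)
m=cv2.inRange(hsv[180:275,270:365],(12,45,80),(35,255,255));m=cv2.morphologyEx(m,cv2.MORPH_OPEN,np.ones((3,3)))
c=np.vstack([c for c in cv2.findContours(m,0,1)[0] if cv2.contourArea(c)>60]);h=cv2.convexHull(c)
w=np.array([px2w(ci,p[0]+270,p[1]+180,42)[:2] for p in h[:,0]],np.float32)
print(cv2.boundingRect(h),cv2.minEnclosingCircle(w),cv2.fitEllipse(w)); print(px2w(ci,317.5,226,42))
E
```

```text
(16, 9, 64, 68) ((596.8509521484375, 327.136474609375), 26.544095993041992) ((596.9351806640625, 326.8453674316406), (49.38694763183594, 53.79062271118164), 58.96066665649414)
[594.57792203 327.90512568  42.        ]
```

```bash
python3 -m creep '.004 .0055 -.02 0 0 0 10;0 0 -.03 0 0 0 10;0 0 -.03 0 0 0 10;0 0 -.03 0 0 0 10;0 0 -.014 0 0 0 10;0 0 0 0 0 0 10;0 0 0 0 0 0 10'
python3 - <<'E'
from h import *
save('wrist','w4.png'); im=save('scene','s4.png')[150:260,320:460]
w=cv2.imread('pics/w4.png')[180:420,200:460]
cv2.imwrite('pics/c4.png',np.hstack([cv2.resize(w,(390,360)),cv2.resize(im[:,:,::-1],(400,360),interpolation=2)]))
E
```

```text
time: 6.08
tool_pos: [595.3, 326.2, 131.2]
tcp_rot: [3.141, 0.001, -0.342]
contact_force: [0.1, 0.4, -0.1]
grip_width: 23.2
finger_force: 30.0
```

View pics/c4.png

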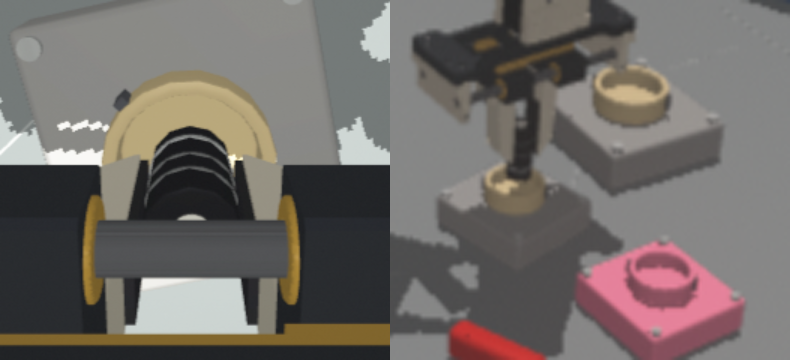

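The probe is centred over the cup: cup middle at column 189 of the crop, probe at 192. Next I lower it and watch the force.

```bash
python3 -m creep '0 0 -.008 0 0 0 10;0 0 -.006 0 0 0 10;0 0 -.002 0 0 0 10;0 0 -.001 0 0 0 10;0 0 0 0 0 0 10;0 0 0 0 0 0 10'
```

```text
time: 6.68
tool_pos: [595.3, 327.3, 114.2]
tcp_rot: [-3.141, -0.0, -0.341]
contact_force: [-0.0, -0.6, -1.2]
grip_width: 23.4
finger_force: 30.0
```

```bash
python3 -m creep '0 0 -.001 0 0 0 10;0 0 0 0 0 0 10;0 0 0 0 0 0 10'
```

```text
time: 6.93
tool_pos: [595.4, 327.3, 114.2]
tcp_rot: [-3.141, -0.001, -0.341]
contact_force: [-1.0, -1.2, 6.8]
grip_width: 23.2
finger_force: 30.0
```

Contact is felt. Release, then retreat upward.

```bash
python3 -m creep '0 0 0 0 0 0 60;0 0 0 0 0 0 60;0 0 0 0 0 0 60;0 0 0 0 0 0 60;0 0 0 0 0 0 60;0 0 0 0 0 0 60';python3 -m creep '0 0 .01 0 0 0 60;0 0 .03 0 0 0 60;0 0 .03 0 0 0 100;0 0 .03 0 0 0 100;0 0 .03 0 0 0 100;-.008 -.03 .01 0 0 0 100;-.008 -.03 0 0 0 0 100;-.008 -.03 0 0 0 0 100'
python3 - <<'E'
from h import *
ci=viewer.camera_info('wrist');print(ci['origin'],ci['rotation'])
w=save('wrist','w5.png')[120:320,160:480,::-1];t=save('top','t5.png')[220:265,185:250,::-1]
cv2.imwrite('pics/c5.png',np.hstack([cv2.resize(w,(480,300)),cv2.resize(t,(300,300),interpolation=2)]))
E
```

```text
time: 7.43
tool_pos: [595.2, 327.2, 113.0]
tcp_rot: [3.141, 0.0, -0.341]
contact_force: [0.2, 0.4, -0.1]
grip_width: 54.3
finger_force: 0.0
time: 8.1
tool_pos: [571.1, 236.7, 255.3]
tcp_rot: [-3.14, -0.003, -0.34]
contact_force: [0.3, -0.6, -0.4]
grip_width: 89.6
finger_force: 0.0
[637.72867462 214.00533797 347.3314918 ] [-0.26485569  0.00205573 -1.9103897 ]
```

View pics/c5.png

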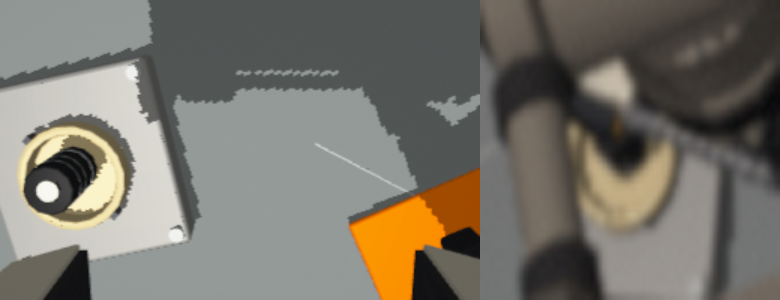

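The probe stands upright in the cup, with its top at about full-image (192,247) and the cup around (207,237). Next, the collar.

```bash
python3 - <<'E'
from h import *
ci=viewer.camera_info('wrist');print(px2w(ci,192,247,76),px2w(ci,207,237,42))
E
python3 -m creep '-.0085 -.0305 0 0 0 0 100;-.0085 -.0305 0 0 0 0 100;-.0085 -.0305 0 0 0 0 100;-.0085 -.0305 0 0 0 0 100;-.0085 -.0305 0 0 0 0 100;-.0085 -.0305 0 0 0 0 100;-.0085 -.0305 0 0 0 0 100';python3 -m creep '-.0085 -.0305 0 0 0 0 100;-.0085 -.0305 0 0 0 0 100;-.0085 -.0305 0 0 0 0 100;-.0085 -.0305 0 0 0 0 100;-.0085 -.0305 -.02 0 0 0 100;-.0085 -.0305 -.03 0 0 0 100;0 0 -.03 0 0 0 100;0 0 0 0 0 0 100';python3 -m creep '0 0 0 0 0 0 100;0 0 0 0 0 0 100'
python3 - <<'E'
from h import *
ci=viewer.camera_info('wrist'); im=save('wrist','w6.png')[:,:,::-1]
hsv=cv2.cvtColor(np.ascontiguousarray(im),cv2.COLOR_BGR2HSV)
m=cv2.inRange(hsv[150:340,220:430],(15,90,60),(35,255,255))
c=max(cv2.findContours(m,0,1)[0],key=cv2.contourArea);print(cv2.boundingRect(c),cv2.fitEllipse(c))
cv2.imwrite('pics/c6.png',im[150:400,180:480])
print(readout.get_obs()['tool_pos'],ci['origin'],ci['rotation'])
E
```

```text
[596.42848319 323.41077425  76.        ] [594.65317998 323.43112433  42.        ]
time: 8.78
tool_pos: [511.7, 22.9, 253.9]
tcp_rot: [-3.141, -0.001, -0.341]
contact_force: [1.3, -0.9, 0.0]
grip_width: 91.7
finger_force: 0.0
time: 9.45
tool_pos: [459.0, -158.1, 170.7]
tcp_rot: [-3.14, 0.008, -0.344]
contact_force: [-2.1, 0.2, -0.2]
grip_width: 91.6
finger_force: 0.0
time: 9.62
tool_pos: [462.3, -157.6, 176.0]
tcp_rot: [3.141, -0.002, -0.34]
contact_force: [0.5, -0.4, 0.6]
grip_width: 91.9
finger_force: 0.0
(80, 75, 61, 65) ((110.40265655517578, 107.34464263916016), (59.57439422607422, 64.76799774169922), 177.9832305908203)
[ 462.50787127 -157.55792952  176.40878899] [ 529.10716606 -180.1300275   268.06817405] [-2.65732505e-01  1.97924082e-04 -1.91072286e+00]
```

View pics/c6.png

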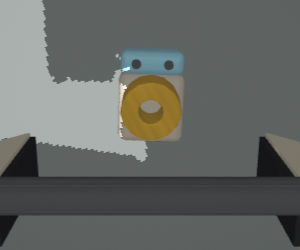

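The collar is seen square-on: hole at full-image (331,256), header's far edge at row 200, block sides at columns 301 and 364.

```bash
python3 - <<'E'
from h import *
ci=viewer.camera_info('wrist')
print(px2w(ci,331,256,42));a=px2w(ci,301,200,20);b=px2w(ci,364,200,20);print(a,b,(a+b)/2-30*np.array([np.cos(.34),-np.sin(.34),0]))
E
```

```text
[ 463.51587022 -159.20949853   42.        ]
[ 496.85116564 -151.74163647   20.        ] [ 484.07274041 -187.92595347   20.        ] [ 462.17931306 -159.82918221   20.        ]
```

```bash
python3 -m creep '0 -.0015 -.03 0 0 0 100;0 0 -.03 0 0 0 80;0 0 -.02 0 0 0 60;0 0 -.005 0 0 0 50;0 0 0 0 0 0 50;0 0 0 0 0 0 50;0 0 0 0 0 0 50';python3 -m creep '0 0 -.001 0 0 0 30;0 0 0 0 0 0 20;0 0 0 0 0 0 10;0 0 0 0 0 0 10;0 0 0 0 0 0 10;0 0 0 0 0 0 10;0 0 0 0 0 0 10;0 0 0 0 0 0 10'
```

```text
time: 10.25
tool_pos: [462.4, -159.7, 91.4]
tcp_rot: [3.141, -0.003, -0.341]
contact_force: [0.6, 0.5, 0.1]
grip_width: 56.4
finger_force: 0.0
time: 10.92
tool_pos: [461.5, -159.6, 89.2]
tcp_rot: [3.141, -0.001, -0.341]
contact_force: [-0.9, 0.9, 5.9]
grip_width: 36.1
finger_force: 30.0
```

```bash
python3 -m creep '0 0 .01 0 0 0 10;0 0 .03 0 0 0 10;0 0 .03 0 0 0 10;.015 .014 .03 0 0 0 10;.026 .025 0 0 0 0 10;.026 .025 0 0 0 0 10;.026 .025 0 0 0 0 10;.026 .025 0 0 0 0 10';python3 -m creep '.026 .025 0 0 0 0 10;.026 .025 0 0 0 0 10;.012 .007 0 0 0 0 10;0 0 0 0 0 0 10;0 0 0 0 0 0 10;0 0 0 0 0 0 10'
python3 - <<'E'
from h import *
ci=viewer.camera_info('wrist'); im=save('wrist','w7.png')[:,:,::-1]
hsv=cv2.cvtColor(np.ascontiguousarray(im),cv2.COLOR_BGR2HSV)
m=cv2.inRange(hsv,(105,120,40),(125,255,255))
c=max(cv2.findContours(m,0,1)[0],key=cv2.contourArea);h=cv2.convexHull(c)
w=np.array([px2w(ci,*p,6)[:2] for p in h[:,0].astype(float)],np.float32)
print(cv2.boundingRect(c),cv2.minEnclosingCircle(w),readout.get_obs()['tool_pos'])
E
```

```text
time: 11.58
tool_pos: [581.0, -44.2, 189.4]
tcp_rot: [3.141, -0.0, -0.342]
contact_force: [1.7, -0.7, -0.8]
grip_width: 35.6
finger_force: 30.0
time: 12.08
tool_pos: [643.2, 10.9, 188.4]
tcp_rot: [3.141, 0.001, -0.342]
contact_force: [0.2, -1.0, -0.3]
grip_width: 35.6
finger_force: 30.0
(269, 180, 109, 98) ((645.8373413085938, 13.784707069396973), 37.77560043334961) [643.18957199  10.64517979 188.60538576]
```

The pad centre measures about (645.5, 13.5). Shift a little and lower.

```bash
python3 -m creep '.002 .002 -.025 0 0 0 10;0 0 -.03 0 0 0 10;0 0 -.03 0 0 0 10;0 0 -.018 0 0 0 10;0 0 -.006 0 0 0 10;0 0 -.001 0 0 0 10;0 0 0 0 0 0 10;0 0 0 0 0 0 10'
```

```text
time: 12.8
tool_pos: [647.0, 13.1, 80.5]
tcp_rot: [-3.141, -0.003, -0.342]
contact_force: [-1.0, 0.2, -1.2]
grip_width: 35.7
finger_force: 30.0
```

```bash
python3 -m creep '0 0 -.001 0 0 0 10;0 0 0 0 0 0 10;0 0 0 0 0 0 10'
```

```text
time: 13.05
tool_pos: [646.5, 13.6, 78.4]
tcp_rot: [-3.141, -0.001, -0.341]
contact_force: [-0.4, 0.0, -1.1]
grip_width: 35.5
finger_force: 30.0
```

```bash
python3 -m creep '0 0 -.001 0 0 0 10;0 0 0 0 0 0 10;0 0 0 0 0 0 10'; python3 -m creep '0 0 -.001 0 0 0 10;0 0 0 0 0 0 10;0 0 0 0 0 0 10'
```

```text
time: 13.3
tool_pos: [646.1, 13.6, 76.5]
tcp_rot: [3.141, 0.0, -0.341]
contact_force: [-0.7, 0.2, 0.6]
grip_width: 35.5
finger_force: 30.0
time: 13.55
tool_pos: [646.1, 13.6, 75.4]
tcp_rot: [3.141, 0.0, -0.341]
contact_force: [-0.4, -0.2, 0.6]
grip_width: 35.9
finger_force: 30.0
```

```bash
python3 -m creep '0 0 -.001 0 0 0 10;0 0 0 0 0 0 10;0 0 0 0 0 0 10'
```

```text
time: 13.8
tool_pos: [646.1, 13.6, 75.3]
tcp_rot: [3.142, -0.0, -0.341]
contact_force: [-2.7, -0.2, 4.8]
grip_width: 35.1
finger_force: 30.0
```

```bash
python3 -m creep '0 0 0 0 0 0 65;0 0 0 0 0 0 65;0 0 0 0 0 0 65;0 0 0 0 0 0 65;0 0 0 0 0 0 65;0 0 0 0 0 0 65';python3 -m creep '0 0 .01 0 0 0 65;0 0 .03 0 0 0 65;0 0 .03 0 0 0 100;0 0 .03 0 0 0 100;0 0 0 0 0 0 100;0 0 0 0 0 0 100'
python3 - <<'E'
from h import *
ci=viewer.camera_info('wrist'); im=save('wrist','w8.png')[:,:,::-1]
hsv=cv2.cvtColor(np.ascontiguousarray(im),cv2.COLOR_BGR2HSV)
for lo,hi,z in (((105,120,40),(125,255,255),6),((15,90,60),(35,255,255),28)):
    m=cv2.inRange(hsv[:290],lo,hi)
    c=max(cv2.findContours(m,0,1)[0],key=cv2.contourArea);h=cv2.convexHull(c)
    w=np.array([px2w(ci,*p,z)[:2] for p in h[:,0].astype(float)],np.float32)
    print(cv2.boundingRect(c),cv2.minEnclosingCircle(w))
E
python3 -m creep '-.026 -.0245 0 0 0 0 100;-.026 -.0245 0 0 0 0 100;-.026 -.0245 0 0 0 0 100;-.026 -.0245 0 0 0 0 100;-.026 -.0245 0 0 0 0 100;-.026 -.0245 0 0 0 0 100;-.026 -.0245 0 0 0 0 100;-.002 -.0025 0 0 0 0 100';python3 -m creep '0 0 0 0 0 0 100;0 0 0 0 0 0 100'
python3 - <<'E'
from h import *
im=save('wrist','w9.png')[:,:,::-1]
cv2.imwrite('pics/c9.png',cv2.resize(im[140:400,160:500],None,fx=1.5,fy=1.5))
E
```

```text
time: 14.3
tool_pos: [646.1, 13.5, 74.3]
tcp_rot: [3.141, 0.0, -0.341]
contact_force: [0.7, 1.0, 0.1]
grip_width: 59.5
finger_force: 0.0
time: 14.8
tool_pos: [647.1, 13.5, 177.5]
tcp_rot: [-3.14, -0.005, -0.341]
contact_force: [0.4, -0.5, -0.2]
grip_width: 82.0
finger_force: 0.0
(273, 188, 113, 102) ((645.8499145507812, 13.990790367126465), 37.86317825317383)
(300, 222, 57, 61) ((646.6795654296875, 14.115448951721191), 19.24587059020996)
time: 15.52
tool_pos: [457.8, -162.6, 173.1]
tcp_rot: [3.141, 0.006, -0.344]
contact_force: [0.2, -1.4, -0.9]
grip_width: 92.0
finger_force: 0.0
time: 15.68
tool_pos: [462.1, -160.3, 173.9]
tcp_rot: [-3.141, 0.001, -0.342]
contact_force: [-0.1, -0.3, -0.0]
grip_width: 92.0
finger_force: 0.0
```

View pics/c9.png

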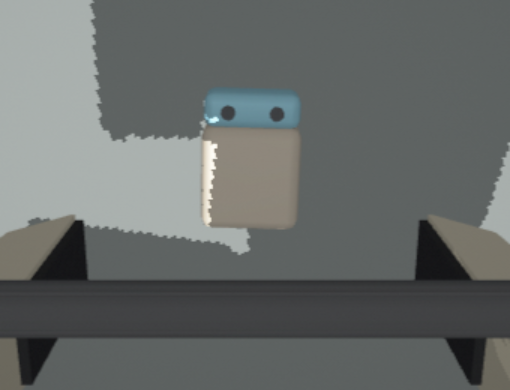

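Collar is on the pad within 1 mm. The generator is in view at columns 297–360 and rows 199–292 (full image), square to the fingers.

```bash
python3 - <<'E'
from h import *
ci=viewer.camera_info('wrist')
print((px2w(ci,328,199,18)+px2w(ci,327,292,18))/2, px2w(ci,328,199,18),px2w(ci,327,292,18))
E
```

```text
[ 463.04689796 -159.21952138   18.        ] [ 491.48769324 -169.62828803   18.        ] [ 434.60610268 -148.81075473   18.        ]
```

```bash
python3 -m creep '.001 .001 -.03 0 0 0 90;0 0 -.03 0 0 0 80;0 0 -.03 0 0 0 65;0 0 -.01 0 0 0 60;0 0 0 0 0 0 55;0 0 0 0 0 0 55;0 0 0 0 0 0 55;0 0 0 0 0 0 55';python3 -m creep '0 0 -.001 0 0 0 40;0 0 0 0 0 0 30;0 0 0 0 0 0 20;0 0 0 0 0 0 20;0 0 0 0 0 0 20;0 0 0 0 0 0 20;0 0 0 0 0 0 20'
```

```text
time: 16.4
tool_pos: [464.2, -159.7, 76.0]
tcp_rot: [3.141, -0.003, -0.341]
contact_force: [-0.3, 0.8, 0.9]
grip_width: 51.0
finger_force: 0.0
time: 16.98
tool_pos: [463.6, -159.7, 74.5]
tcp_rot: [3.141, -0.002, -0.341]
contact_force: [-0.4, 0.4, 6.5]
grip_width: 42.2
finger_force: 29.9
```

```bash
python3 -m creep '0 0 .01 0 0 0 20;0 0 .03 0 0 0 20;0 0 .03 0 0 0 20;0 0 .03 0 0 0 20;0 0 .03 0 0 0 20;.013 -.023 .03 0 0 0 20;.013 -.023 .03 0 0 0 20;.013 -.023 .02 0 0 0 20';python3 -m creep '.013 -.023 0 0 0 0 20;.013 -.023 0 0 0 0 20;.013 -.023 0 0 0 0 20;.013 -.023 0 0 0 0 20;.013 -.023 0 0 0 0 20;0 0 0 0 0 0 20;0 0 0 0 0 0 20;0 0 0 0 0 0 20'
python3 - <<'E'
from h import *
im=save('wrist','w10.png')
ci=viewer.camera_info('wrist');print(ci['origin'],ci['rotation'])
E
```

```text
time: 17.65
tool_pos: [502.6, -229.1, 287.8]
tcp_rot: [3.141, -0.004, -0.341]
contact_force: [1.9, 0.2, -0.8]
grip_width: 41.3
finger_force: 29.9
time: 18.32
tool_pos: [566.6, -342.8, 283.4]
tcp_rot: [-3.141, 0.001, -0.341]
contact_force: [0.0, -1.0, -1.0]
grip_width: 42.0
finger_force: 29.9
[ 633.69014166 -365.17968264  375.59885048] [-2.68532617e-01  7.28425598e-04 -1.91126094e+00]
```

View pics/w10.png

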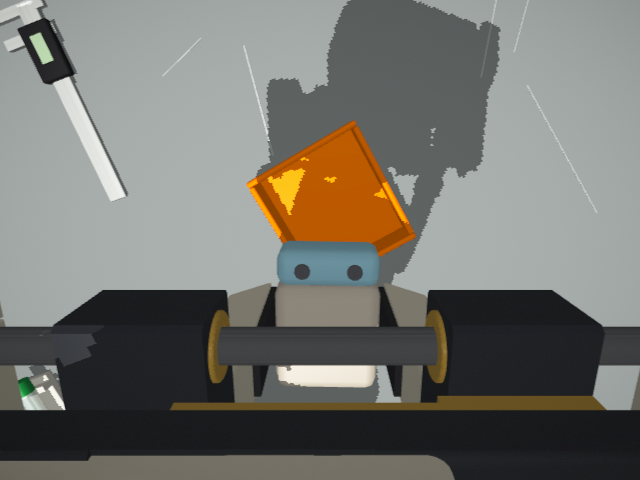

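The case's rim corners are at (248,184), (354,122) and (414,235); the fourth is hidden by the generator.

```bash
python3 - <<'E'
from h import *
ci=viewer.camera_info('wrist')
A,B,C=[px2w(ci,*p,40)[:2] for p in((248,184),(354,122),(414,235))]
for v in (B-A,C-B): print(np.hypot(*v),np.arctan2(v[1],v[0]))
print((A+C)/2,A,B,C,readout.get_obs()['joint_positions'])
ci=viewer.camera_info('top')
im=cv2.imread('pics/top0.png');cv2.imwrite('pics/ct.png',cv2.resize(im[205:275,460:535],None,fx=7,fy=7,interpolation=2))
E
```

```text
98.29094573953354 -1.3957837999037952
105.11282704396278 -2.9632929473029543
[ 572.37955278 -347.85927114] [ 615.54553932 -290.14330578] [ 632.6600053 -386.9327942] [ 529.21356624 -405.57523649] [-6.59261892e-01  6.08378384e-01  1.11023404e+00  1.57182140e-04
  1.42387966e+00  1.25225889e+00]
```

View pics/ct.png

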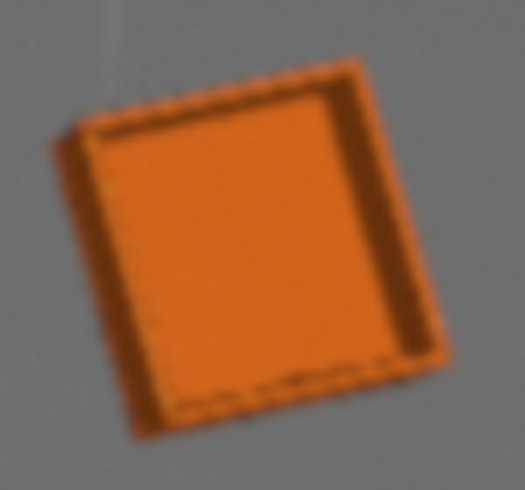

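The top view confirms the long side runs along yaw ≈ 0.177, centre about (571,-348). I turn the tool +0.518 and re-look from lower down.

```bash
python3 -m creep '.001 -.001 0 0 0 .1 20;.001 -.001 0 0 0 .1 20;.001 -.001 0 0 0 .1 20;.0015 -.001 0 0 0 .1 20;0 -.001 0 0 0 .1 20;0 0 0 0 0 .018 20;0 0 0 0 0 0 20;0 0 0 0 0 0 20'
python3 - <<'E'
from h import *
im=save('wrist','w11.png')
ci=viewer.camera_info('wrist');print(ci['origin'],ci['rotation'])
E
```

```text
time: 19.03
tool_pos: [571.5, -347.8, 284.0]
tcp_rot: [3.141, -0.0, 0.175]
contact_force: [-0.9, -0.6, -1.1]
grip_width: 41.5
finger_force: 29.9
[ 641.4725156  -334.51123332  375.79290999] [-2.67366965e-01  2.94838395e-04 -1.39560160e+00]
```

View pics/w11.png

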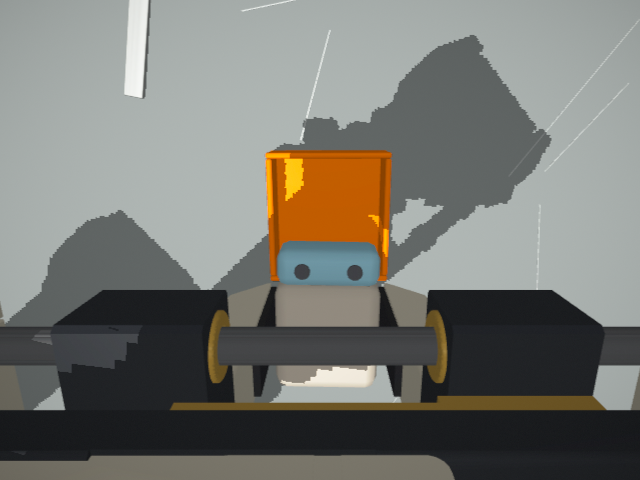

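The case is now square in view: rim columns 266–391 at row 152, near rim at row ~281.

```bash
python3 - <<'E'
from h import *
ci=viewer.camera_info('wrist')
a=[px2w(ci,*p,40)[:2] for p in((266,152),(391,152),(329.5,281))]
f=(a[0]+a[1])/2; print(np.hypot(*(a[0]-a[1])),np.hypot(*(f-a[2])),(f+a[2])/2,f-55*np.array([np.cos(.176),np.sin(.176)]))
print(readout.get_obs()['tool_pos'])
E
```

```text
99.82684245397019 109.56635178425975 [ 571.75239183 -348.40043194] [ 571.4598128 -348.0037628]
[ 571.54239766 -347.94010006  283.94047162]
```

```bash
python3 -m creep '0 0 -.03 0 0 0 20;0 0 -.035 0 0 0 20;0 0 -.035 0 0 0 20;0 0 -.035 0 0 0 20;0 0 -.02 0 0 0 20;0 0 -.004 0 0 0 20;0 0 0 0 0 0 20;0 0 0 0 0 0 20';python3 -m creep '0 0 -.012 0 0 0 20;0 0 -.012 0 0 0 20;0 0 -.012 0 0 0 20;0 0 -.004 0 0 0 20;0 0 -.001 0 0 0 20;0 0 0 0 0 0 20;0 0 0 0 0 0 20'
```

```text
time: 19.75
tool_pos: [572.3, -348.9, 126.1]
tcp_rot: [3.14, -0.002, 0.176]
contact_force: [-1.1, 0.1, -0.6]
grip_width: 41.5
finger_force: 29.9
time: 20.33
tool_pos: [571.9, -348.6, 83.8]
tcp_rot: [3.141, -0.0, 0.177]
contact_force: [-0.2, 0.1, -1.1]
grip_width: 41.8
finger_force: 29.9
```

```bash
python3 -m creep '0 0 -.002 0 0 0 20;0 0 0 0 0 0 20;0 0 0 0 0 0 20'; python3 -m creep '0 0 -.001 0 0 0 20;0 0 0 0 0 0 20;0 0 0 0 0 0 20'
```

```text
time: 20.58
tool_pos: [571.7, -348.5, 81.8]
tcp_rot: [3.141, -0.0, 0.177]
contact_force: [-0.6, 0.4, -2.0]
grip_width: 41.7
finger_force: 29.9
time: 20.83
tool_pos: [571.6, -348.4, 80.5]
tcp_rot: [3.142, 0.0, 0.177]
contact_force: [-0.4, 0.5, -0.9]
grip_width: 41.6
finger_force: 29.9
```

```bash
python3 -m creep '0 0 -.001 0 0 0 20;0 0 0 0 0 0 20;0 0 0 0 0 0 20'; python3 -m creep '0 0 -.0005 0 0 0 20;0 0 0 0 0 0 20;0 0 0 0 0 0 20'
```

```text
time: 21.08
tool_pos: [571.7, -348.5, 79.5]
tcp_rot: [3.141, -0.0, 0.177]
contact_force: [0.3, -0.7, -0.3]
grip_width: 41.6
finger_force: 29.9
time: 21.33
tool_pos: [571.7, -348.5, 79.5]
tcp_rot: [3.141, -0.0, 0.177]
contact_force: [-0.9, 1.6, 3.8]
grip_width: 41.7
finger_force: 29.9
```

```bash
python3 -m creep '0 0 0 0 0 0 52;0 0 0 0 0 0 52;0 0 0 0 0 0 52;0 0 0 0 0 0 52;0 0 .005 0 0 0 52;0 0 .02 0 0 0 52;0 0 .03 0 0 0 52;0 0 .03 0 0 0 60';python3 -m creep '0 0 .03 0 0 0 100;0 0 .03 0 0 0 100;0 0 .03 0 0 0 100;0 0 .03 0 0 0 100;0 0 0 0 0 0 100;0 0 0 0 0 0 100'
python3 - <<'E'
from h import *
im=save('wrist','w12.png')[:,:,::-1]; cv2.imwrite('pics/c12.png',im[120:360,220:440])
E
python3 -m creep '-.0067 .0287 0 0 0 -.01 100;-.0067 .0287 0 0 0 -.01 100;-.0067 .0287 0 0 0 -.01 100;-.0067 .0287 0 0 0 -.01 100;-.0067 .0287 0 0 0 -.01 100;-.0067 .0287 0 0 0 -.01 100;-.0067 .0287 0 0 0 -.01 100;-.0067 .0287 0 0 0 -.01 100';python3 -m creep '-.0067 .0287 0 0 0 0 100;-.0067 .0287 0 0 0 0 100;-.0067 .0287 0 0 0 0 100;-.0067 .0287 0 0 0 0 100;-.0067 .0287 0 0 0 0 100;-.0067 .0287 0 0 0 0 100;-.0067 .0287 0 0 0 0 100;-.0067 .0287 0 0 0 0 100';python3 -m creep '-.0067 .0287 0 0 0 0 100;0 0 0 0 0 0 100;0 0 0 0 0 0 100'
python3 - <<'E'
from h import *
im=save('wrist','w13.png')[:,:,::-1]; a=cv2.imread('pics/c12.png')
cv2.imwrite('pics/c13.png',np.hstack([cv2.copyMakeBorder(a,0,140,0,0,0),im[60:440,100:540]]))
E
```

```text
time: 22.0
tool_pos: [571.2, -348.1, 164.3]
tcp_rot: [-3.14, 0.002, 0.177]
contact_force: [1.2, -0.0, 0.7]
grip_width: 51.1
finger_force: 0.0
time: 22.5
tool_pos: [572.1, -348.8, 286.8]
tcp_rot: [3.138, -0.003, 0.177]
contact_force: [-0.1, 0.3, -1.5]
grip_width: 88.9
finger_force: 0.0
time: 23.22
tool_pos: [516.8, -117.3, 282.4]
tcp_rot: [-3.14, 0.003, 0.096]
contact_force: [-0.8, -0.2, -0.7]
grip_width: 91.8
finger_force: 0.0
time: 23.88
tool_pos: [463.2, 112.0, 282.6]
tcp_rot: [-3.142, 0.003, 0.097]
contact_force: [-0.1, 0.3, -0.3]
grip_width: 92.0
finger_force: 0.0
time: 24.13
tool_pos: [456.8, 140.5, 282.8]
tcp_rot: [3.141, 0.003, 0.1]
contact_force: [-0.1, -0.5, -0.6]
grip_width: 91.9
finger_force: 0.0
```

View pics/c13.png

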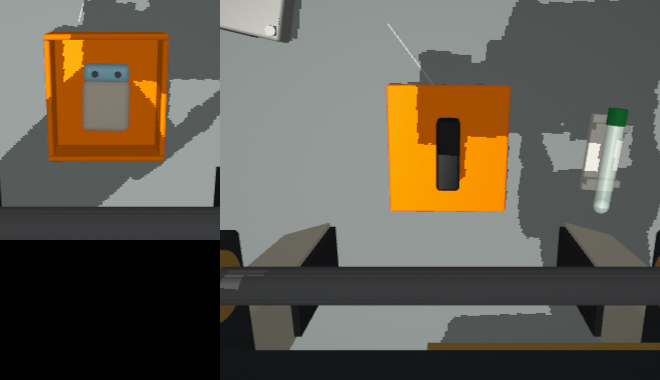

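The generator lies flat in the middle of the case. The lid is square to the tool: corners (268,145), (390,145), (270,271), (385,271), handle at column ~328, with the tube well clear to the right.

```bash
python3 - <<'E'
from h import *
ci=viewer.camera_info('wrist')
P=np.array([px2w(ci,*p,11)[:2] for p in((268,145),(390,145),(385,271),(270,271))])
d=(P[0]+P[1]-P[2]-P[3])/2
print(P.mean(0),np.hypot(*d),np.arctan2(d[1],d[0]),np.hypot(*(P[0]-P[1])),np.hypot(*(P[2]-P[3])))
print(px2w(ci,328,214,39),readout.get_obs()['tool_pos'],readout.get_obs()['tcp_rot'])
E
```

```text
[458.54557967 139.68737459] 114.73412237805617 0.08763573785808126 105.07943693354687 107.60733437167487
[461.03438647 140.1983066   39.        ] [457.2101301  139.54936119 283.01114208] [3.14103829e+00 2.19784396e-03 9.82994349e-02]
```

```bash
python3 -m creep '.0015 0 -.03 0 0 0 80;0 0 -.035 0 0 0 70;0 0 -.035 0 0 0 60;0 0 -.035 0 0 0 55;0 0 -.03 0 0 0 50;0 0 -.02 0 0 0 50;0 0 -.01 0 0 0 50;0 0 -.004 0 0 0 50';python3 -m creep '0 0 0 0 0 0 50;0 0 0 0 0 0 50'
```

```text
time: 24.85
tool_pos: [458.6, 138.3, 83.3]
tcp_rot: [3.141, 0.004, 0.095]
contact_force: [-0.0, 0.4, -0.8]
grip_width: 46.8
finger_force: 0.0
time: 25.02
tool_pos: [460.0, 139.1, 85.9]
tcp_rot: [3.142, -0.002, 0.096]
contact_force: [-0.1, 0.3, 0.7]
grip_width: 46.2
finger_force: 0.0
```

```bash
python3 -m creep '0 0 -.003 0 0 0 30;0 0 0 0 0 0 20;0 0 0 0 0 0 5;0 0 0 0 0 0 5;0 0 0 0 0 0 5;0 0 0 0 0 0 5;0 0 0 0 0 0 5;0 0 0 0 0 0 5'
```

```text
time: 25.68
tool_pos: [459.4, 139.6, 82.5]
tcp_rot: [3.142, -0.001, 0.097]
contact_force: [-1.1, -0.4, 5.1]
grip_width: 19.7
finger_force: 30.0
```

```bash
python3 -m creep '0 0 .01 0 0 0 5;0 0 .03 0 0 0 5;0 0 .03 0 0 0 5;0 0 .03 0 0 0 5;0 0 .03 0 0 0 5;0 0 .03 0 0 0 5;.0066 -.0287 .02 0 0 0 5;.0066 -.0287 .02 0 0 0 5';python3 -m creep '.0066 -.0287 0 0 0 .01 5;.0066 -.0287 0 0 0 .01 5;.0066 -.0287 0 0 0 .01 5;.0066 -.0287 0 0 0 .01 5;.0066 -.0287 0 0 0 .01 5;.0066 -.0287 0 0 0 .01 5;.0066 -.0287 0 0 0 .01 5;.0066 -.0287 0 0 0 .01 5';python3 -m creep '.0066 -.0287 0 0 0 0 5;.0066 -.0287 0 0 0 0 5;.0066 -.0287 0 0 0 0 5;.0066 -.0287 0 0 0 0 5;.0066 -.0287 0 0 0 0 5;.0066 -.0287 0 0 0 0 5;.0066 -.0287 0 0 0 0 5;0 0 0 0 0 0 5';python3 -m creep '0 0 0 0 0 0 5;0 0 0 0 0 0 5'
python3 - <<'E'
from h import *
im=save('wrist','w14.png')
E
```

```text
time: 26.35
tool_pos: [472.0, 82.3, 284.2]
tcp_rot: [3.141, -0.001, 0.1]
contact_force: [1.2, -0.0, -1.5]
grip_width: 19.8
finger_force: 30.0
time: 27.02
tool_pos: [525.0, -148.9, 282.3]
tcp_rot: [-3.141, 0.0, 0.177]
contact_force: [1.3, -0.1, -0.3]
grip_width: 20.1
finger_force: 30.0
time: 27.68
tool_pos: [570.9, -353.4, 281.1]
tcp_rot: [3.14, 0.001, 0.173]
contact_force: [-0.5, 0.5, -2.0]
grip_width: 20.4
finger_force: 30.0
time: 27.85
tool_pos: [571.1, -347.9, 281.7]
tcp_rot: [-3.14, 0.001, 0.177]
contact_force: [0.0, 0.1, -1.3]
grip_width: 20.0
finger_force: 30.0
```

View pics/w14.png

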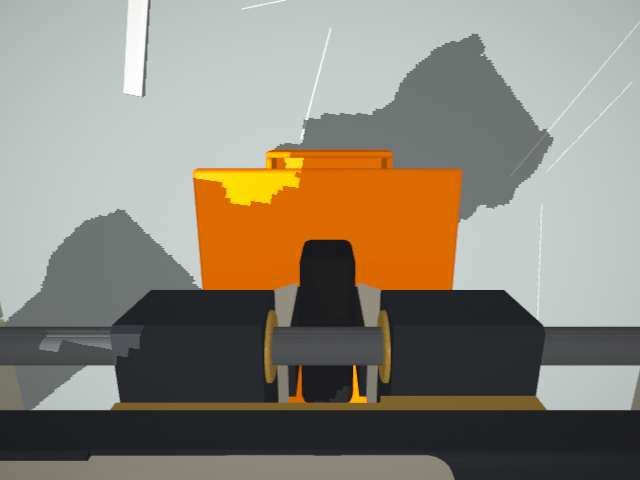

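The lid is level and square in the grip, far edge from (194,170) to (461,170), with the case's rim behind it at columns 266–392. I compute the lid's true centre in the grip.

```bash
python3 - <<'E'
from h import *
ci=viewer.camera_info('wrist')
a=px2w(ci,194,170,210);b=px2w(ci,461,170,210);d=a-b
print(np.hypot(d[0],d[1]),np.arctan2(-d[0],d[1]),((a+b)/2)[:2]-58*np.array([np.cos(.177),np.sin(.177)]))
E
python3 -m creep '0 0 -.03 0 0 0 5;0 0 -.03 0 0 0 5;0 0 -.03 0 0 0 5;0 0 -.03 0 0 0 5;0 0 -.02 0 0 0 5;0 0 -.006 0 0 0 5;0 0 0 0 0 0 5;0 0 0 0 0 0 5'
```

```text
105.28395491769312 0.17781855303460214 [ 569.36170881 -346.72113495]
time: 28.57
tool_pos: [572.1, -348.1, 137.5]
tcp_rot: [3.14, -0.001, 0.178]
contact_force: [-0.5, 0.7, -0.3]
grip_width: 19.9
finger_force: 30.0
```

```bash
python3 -m creep '.001 -.001 -.005 0 0 0 5;0 0 -.006 0 0 0 5;0 0 -.005 0 0 0 5;0 0 -.002 0 0 0 5;0 0 0 0 0 0 5;0 0 0 0 0 0 5;0 0 0 0 0 0 5'; python3 -m creep '0 0 -.001 0 0 0 5;0 0 0 0 0 0 5;0 0 0 0 0 0 5'
```

```text
time: 29.15
tool_pos: [572.5, -349.6, 118.2]
tcp_rot: [3.141, -0.0, 0.177]
contact_force: [0.3, 0.3, -1.1]
grip_width: 19.9
finger_force: 30.0
time: 29.4
tool_pos: [572.5, -349.4, 117.1]
tcp_rot: [3.142, -0.0, 0.177]
contact_force: [0.1, -0.5, -0.7]
grip_width: 19.9
finger_force: 30.0
```

```bash
python3 -m creep '0 0 -.001 0 0 0 5;0 0 0 0 0 0 5;0 0 0 0 0 0 5'
```

```text
time: 29.65
tool_pos: [572.6, -349.5, 116.5]
tcp_rot: [3.141, -0.0, 0.177]
contact_force: [-0.5, 0.2, 2.5]
grip_width: 19.7
finger_force: 30.0
```

Contact comes at the expected height. Release, go up and check.

```bash
python3 -m creep '0 0 -.0005 0 0 0 5;0 0 0 0 0 0 50;0 0 0 0 0 0 50;0 0 0 0 0 0 50;0 0 0 0 0 0 50;0 0 0 0 0 0 50;0 0 0 0 0 0 50'; python3 -m creep '0 0 .01 0 0 0 50;0 0 .03 0 0 0 50;0 0 .03 0 0 0 50;0 0 .03 0 0 0 50;0 0 .03 0 0 0 50;0 0 .03 0 0 0 50;0 0 0 0 0 0 50;0 0 0 0 0 0 50'
python3 - <<'E'
from h import *
w=save('wrist','w15.png')[100:340,200:460,::-1]; s=save('scene','s15.png')[150:400,60:460,::-1]
ci=viewer.camera_info('wrist');print(ci['origin'],ci['rotation'])
cv2.imwrite('pics/c15.png',np.hstack([cv2.resize(w,(390,360)),cv2.resize(s,(400,360))]))
E
```

```text
time: 30.23
tool_pos: [572.4, -349.4, 115.4]
tcp_rot: [-3.142, 0.0, 0.177]
contact_force: [0.3, 0.2, 0.2]
grip_width: 45.6
finger_force: 0.0
time: 30.9
tool_pos: [573.0, -349.8, 278.8]
tcp_rot: [3.137, -0.004, 0.177]
contact_force: [-0.2, 0.6, -1.6]
grip_width: 45.6
finger_force: 0.0
[ 642.10987637 -335.70533478  366.98781009] [-2.68193607e-01  1.12938934e-03 -1.39369317e+00]
```

View pics/c15.png

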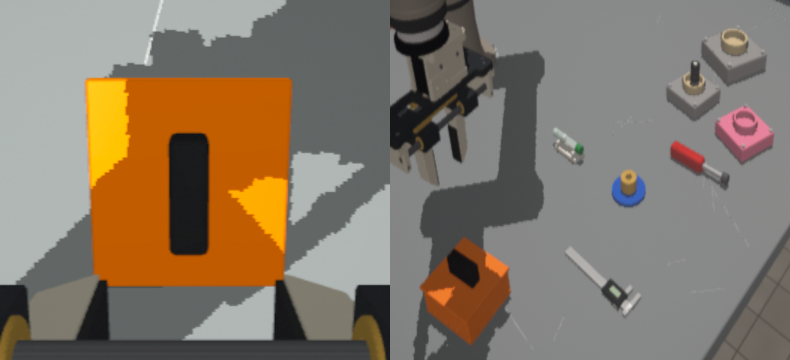

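The lid is flat and square on the case, the collar is on the pad, the probe is upright in the small rig's cup, and the bystanders are in place. Handing in.

```bash
python3 -m creep '0 0 0 0 0 0 50;0 0 0 0 0 0 50;0 0 0 0 0 0 50;0 0 0 0 0 0 50'; python3 -c "
from plant import order
print(order.close_job())"
```

```text
time: 31.33
tool_pos: [572.3, -349.4, 274.7]
tcp_rot: [-3.141, 0.001, 0.177]
contact_force: [-0.1, 0.7, -0.5]
grip_width: 45.5
finger_force: 0.0
the job is handed in; nothing more can be done
None
```

I handed the job in at about 31 s. The last pictures show the probe upright in the small grey rig's cup, the collar flat on the pad and the lid closed on the case over the generator. Everything is released and the bystanders are where they were, but the hand-in gave no verdict.

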